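# Hold the dish clamp open at the loading end

### The job

Get the dish stage ready for loading. First, with the steel clamp lever still at rest, slide the blue carriage (its black knob is the handle) to the left along its rods until it is fully against the left end block. Then swing the clamp lever (the red post is its handle) round against its spring, clear of the dish nest, all the way to its stop, and finish while holding it there with your gripper, the carriage still at the left end; leave the two petri dishes and the red-lidded cup where they stand.

Things in the scene. Friction and masses are not known exactly. Their poses are not given: they have to be found in the camera images.
- dish_stage: The fixed sliding dish stage: grey base plate 116 x 290 x 12 mm standing on the desk with two steel rods and an aluminium end block (18 mm thick, top 42 mm high) at each end. Origin: centre of its underside. Its z is up, y points along the rods to the left end block (the loading end), x away from the robot. All other stage parts ride on it; heights below are above the desk.
- carriage (a joint): Travel of the blue carriage (104 x 130 mm, flat top 40 mm high) along the stage's +y, in m: 0 against the right end block, 0.110 against the left one. It stays where it is left; sliding friction about 2.5 N.
- carriage_knob (a point): Centre of the top of the black round knob fixed on the carriage, 80 mm high; diameter 20 mm from 54 to 80 mm high, narrower neck below. It moves with the carriage. Free space all round it: the lever (top 69 mm high) and its red post (104 mm high) are about 60 mm away towards the robot while the lever rests.
- clamp_arm (a joint): Angle of the spring-loaded clamp lever about its upright pivot on the carriage, in rad: 0 at rest (lever across the round dish nest), 1.10 against its open stop. It grows clockwise seen from above. The spring (0.25 N m per rad, 0.125 N m at rest, 0.40 N m at the stop: about 1.5 to 4.5 N at the post) always returns it to 0 if let go. Pushing it open also pushes the carriage towards the left end.
- lever: The steel clamp lever: flat bar 14 mm wide, its top 69 mm high (hub and screw 76 mm), swinging level. Origin: on the pivot axis at 0 height of the stage's underside; x points along the lever to its post, z up. The pivot is at stage x = +40 mm and moves with the carriage. At rest the lever points towards the robot and to the right (228 deg from the stage's x axis), at the stop towards the robot and slightly left (165 deg).
- lever_post (a point): Centre of the top of the red post standing on the lever, 104 mm high, 90 mm from the pivot axis; diameter 12 mm from 78 to 104 mm high, 10 mm below, standing on the lever's top at 69 mm.
- dish_a: Closed pale whitish petri dish, 60 mm across, 14 mm high, standing on the desk on the robot's side of the stage. Bystander. Origin: centre of its underside.
- dish_b: A second such petri dish, also on the robot's side of the stage. Bystander. Origin: centre of its underside.
- cup: White sample cup with a red lid, 49 mm across, 60 mm high, standing beyond the right end of the stage. Bystander. Origin: centre of its underside.

How it is judged:
By the outcome, as a careful person would: the job done as asked, in the order asked, and still so for the second after the job is handed in, while the arm keeps its last pose, push and grip.
It also fails if it takes over 45 s, if anything falls off the work surface, if the arm or the gripper's body presses on something with over 40 N, if the wrist force passes 120 N, or if a joint passes its speed limit or range.

### The arm

A 7-joint arm with a two-finger parallel gripper is mounted at the origin on a cart in front of the work surface, level with it; the furniture and walls round the work are solid. World frame = base frame: x ahead of the robot, y to its left, z up, the work surface at z = 0. Lengths are in m, angles in rad, forces in N, time in s.
With the tool pointing down it reaches from about 0.425 to 0.925 m from the base axis. Payload 6.8 kg.
Tool frame: the origin (TCP) lies between the finger pads; the fingertips stand r.tip_reach ahead of it and the grasp point (between the pads) lies 11 mm behind it (r.tip_reach is the distance from the TCP to the fingertips, in m); z points along the fingers, y is the direction in which the jaws open and shut (so a half turn about z gives the same grasp; the last joint's range is limited). The gripper opens to 85 mm and grips with 20 to 120 N. Pads are 22 mm wide; open, the fingers measure 114 mm over their backs; the gripper's body (76 mm by 85 mm) begins 54 mm behind the grasp point. The pads swing forward as they close: fully open they stand 13 mm farther back than shut.
Start: joints at [1.235, 0.477, 0.022, 1.555, -0.011, 1.109, -0.083], TCP at [0.152, -0.658, 0.239] pointing down, gripper open.
Joint ranges: [-2.96, 2.96], [-0.34, 2.1], [-1.41, 1.46], [0.24, 2.44], [-1.37, 4.51], [0.17, 1.92], [-2.96, 2.96]. Speed limits (rad/s): [2.39, 2.39, 3.14, 3.14, 3.14, 3.14, 3.14].

### API

Orientations are given as a rotation vector (axis times angle).
In Python, from bench import r, eyes, spotter gives the robot as it stands.
- The arm moves only by the tool carry_out, never from a script. Its argument "series" is text: rows parted by semicolons, each of 5 numbers parted by spaces: the shift along the tool's x, y, z in cm, then the turn about the tool's z in rad, then the opening, from 0 (shut) to 1 (fully open). In form: x y z yaw gripper; .... A call has 1 to 8 rows; each row shifts and turns the commanded pose from where the row before left it, along the tool's axes as they then stand; what a row does not reach is not made up. A row lasts 1/8 s, in which the tool goes at most 62.5 mm and 10.7 degrees, less where a joint would pass 70% of its speed; a pose out of reach is approached as far as the arm can. A call with a gripper value outside its range is refused whole. The fingers move at their own pace and stop on an object; "grip_force" is the grip in N (left out, the last holds). Time passes only in rows, so rows that do not move let the fingers close. It gives the time, the measured TCP pose, the force and the opening at its end, in the units of the state.
- r.get_obs(): the state, without advancing time (a new reading comes with each control period).
- eyes.grab_frame(name): name is "scene" or "side" or "wrist"; returns a dict with "color" (400x640x3 uint8, blue, green, red), "intrinsics" (3x3 intrinsics, pixels), "R" (3x3) and "t" (3): a world point X has camera coordinates R X + t; the wrist camera has in their place "T_tool_cam" (4x4, takes a point from camera to tool coordinates, whose origin is the TCP and whose axes are the flange's). Camera axes: x right, y down, z forward; pixel columns grow to the right and rows downward; lengths in m; the calibration is good to about 2 mm. A picture is of the moment at which its call begins: read the wrist's pose just before it. There is no depth.
- r.hand_in(): hands the job in, once; it reports no verdict.
Trained networks look in a picture, given as the dict that the camera call returned (one of the last four; its "shot" number tells which), for a name from the list of things; names that differ only in an ending like _2 or _b are one class to them, and where a whole thing is asked for, a point or a joint stands for the part that bears it (a point fixed in the world has none). Each returns a list of dicts, best first, with "confidence" (0 to 1); they miss things now and then, are a little off and sometimes report something else, mostly with a low value. They report only what shows in the picture. A call takes as long as a camera call.
- spotter.search_frame(picture, query): "uv" ([column, row] in pixels, amid what is visible of it).
- spotter.trace(picture, query): "pixels" (400x640 bool, what is visible of it) and "uv" ([column, row] in pixels, amid what is visible of it).
- spotter.mark_of(picture, query): "uv" ([column, row] in pixels: a listed point, or the origin of a listed thing).
The state is a dict: "clock": time; "joints": joint angles; "qvel": joint speeds; "tau": joint torques, N m; "tcp_pos": TCP position; "orientation": TCP orientation; "contact_force": force on the tool from outside, world axes, zero at the start; "moment": the same for the moment, N m; "grip_width": finger opening in m.
Only numpy, scipy, OpenCV 4.12 (cv2) and the standard library are available. Lean on these libraries where they do the work, as an engineer would, in place of code of your own. Each camera call takes 0.05 s, during which the arm holds its last target.

## Working session

There is one attempt and no reset: what is moved stays moved. The work goes in short steps, Python scripts to look and compute and a tool call to move; the robot and the scene stay as the last step left them, time stands still between calls to the robot, and variables do not carry over. Pictures are saved under pics/ and viewed, and the job is handed in when it is done.

Besides the shell and the picture viewer there is one more tool, called after "Emit:" as a command line: name --argument value ..., lists and objects as JSON in quotes. carry_out: Moves the arm, as the interface text tells. Its arguments: {"type":"object","properties":{"series":{"type":"string"},"grip_force":{"type":"number"}},"required":["series"]}

```bash
mkdir -p pics; ls
cat > h.py <<'E'
from bench import r, eyes, spotter
import numpy as np, cv2
def grab(n):
    o=r.get_obs(); f=eyes.grab_frame(n); return o,f
def ray(f,uv,o=None):
    K=np.array(f["intrinsics"]); d=np.linalg.inv(K)@np.array([uv[0],uv[1],1.])
    if "R" in f:
        R=np.array(f["R"]);t=np.array(f["t"]); return -R.T@t, R.T@d
    T=np.array(f["T_tool_cam"]); Rw=cv2.Rodrigues(np.array(o["orientation"],float))[0]
    return Rw@T[:3,3]+np.array(o["tcp_pos"]), Rw@T[:3,:3]@d
def atz(f,uv,z,o=None):
    c,d=ray(f,uv,o); return c+d*(z-c[2])/d[2]
E
python3 - <<'E'
from h import *
o=r.get_obs(); print({k:np.round(v,3).tolist() for k,v in o.items()}, r.tip_reach)
print(cv2.Rodrigues(np.array(o["orientation"],float))[0].round(3))
Z={"carriage_knob":.08,"lever_post":.104,"lever":0,"dish_stage":0,"dish_a":0,"cup":0}
for n in ["scene","side"]:
    o,f=grab(n); cv2.imwrite(f"pics/{n}0.png",f["color"])
    for q,z in Z.items():
        for m in spotter.mark_of(f,q)[:3]:
            print(n,q,round(m["confidence"],2),np.round(m["uv"]),atz(f,m["uv"],z).round(3))
E
```

```text
pics
{'clock': 0.0, 'joints': [1.235, 0.478, 0.022, 1.556, -0.011, 1.109, -0.083], 'qvel': [0.0, 0.0, 0.001, 0.0, 0.001, -0.001, 0.001], 'tau': [-0.001, -59.645, 1.608, -28.12, 0.012, 0.009, 0.0], 'tcp_pos': [0.152, -0.657, 0.238], 'orientation': [-3.119, -0.357, 0.001], 'contact_force': [0.625, 0.46, -0.431], 'moment': [-0.004, 0.055, 0.001], 'grip_width': 0.085} 0.008
[[ 0.974  0.226 -0.001]
 [ 0.226 -0.974  0.002]
 [-0.    -0.002 -1.   ]]
scene carriage_knob 0.86 [316. 179.] [ 0.555 -0.122  0.08 ]
scene lever_post 0.79 [318. 191.] [ 0.508 -0.073  0.104]
scene lever 0.39 [369. 183.] [ 0.502 -0.267  0.   ]
scene dish_stage 0.95 [298. 223.] [ 0.548 -0.048  0.   ]
scene dish_a 0.79 [357. 237.] [ 0.419 -0.099  0.   ]
scene dish_a 0.65 [318. 260.] [0.444 0.006 0.   ]
scene cup 0.86 [369. 184.] [ 0.502 -0.264  0.   ]
side carriage_knob 0.67 [307. 184.] [ 0.563 -0.122  0.08 ]
side lever_post 0.58 [319. 190.] [ 0.511 -0.07   0.104]
side lever_post 0.54 [357. 227.] [0.391 0.04  0.104]
side dish_stage 0.6 [301. 228.] [ 0.548 -0.043  0.   ]
side dish_a 0.87 [330. 251.] [0.454 0.014 0.   ]
side dish_a 0.72 [356. 227.] [ 0.423 -0.095  0.   ]
side cup 0.89 [348. 190.] [ 0.492 -0.261  0.   ]
side cup 0.43 [321. 190.] [ 0.566 -0.235  0.   ]
```

Run:
```python
import cv2
for n in ["scene","side"]:
    a=cv2.imread(f"pics/{n}0.png"); cv2.imwrite(f"pics/{n}0c.png",cv2.resize(a[130:300,220:440],None,fx=3.5,fy=3.5,interpolation=cv2.INTER_CUBIC))
```

```text
(no output)
```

View pics/scene0.png

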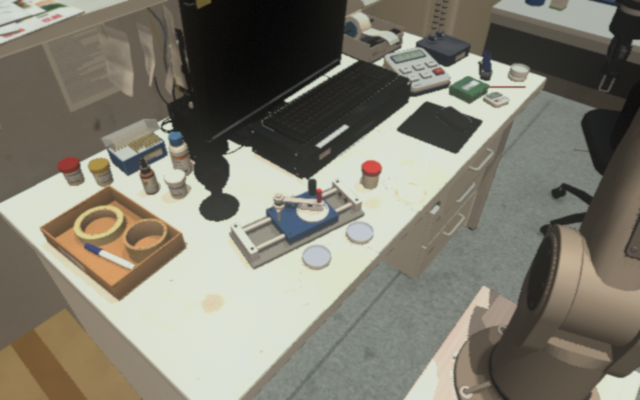

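View pics/side0.png

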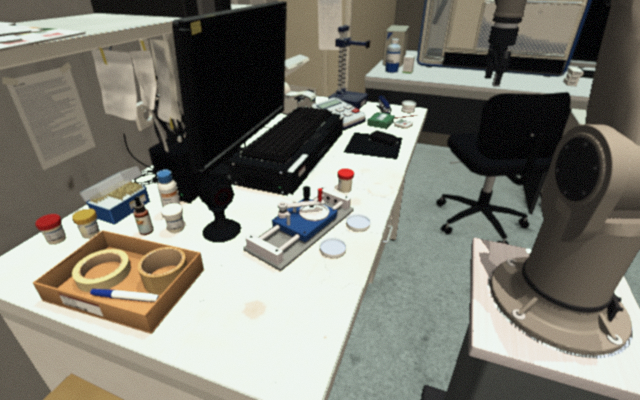

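```bash
sleep 1
```

```text
(no output)
```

View pics/scene0c.png

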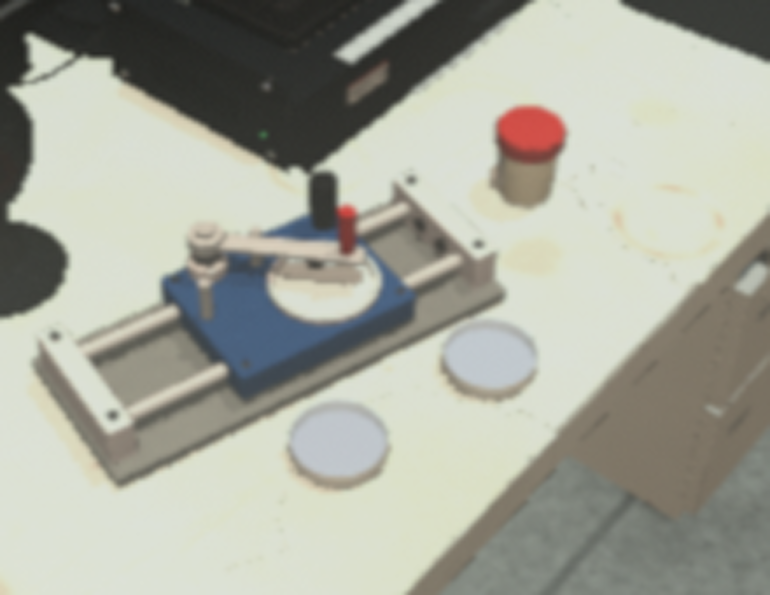

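View pics/side0c.png

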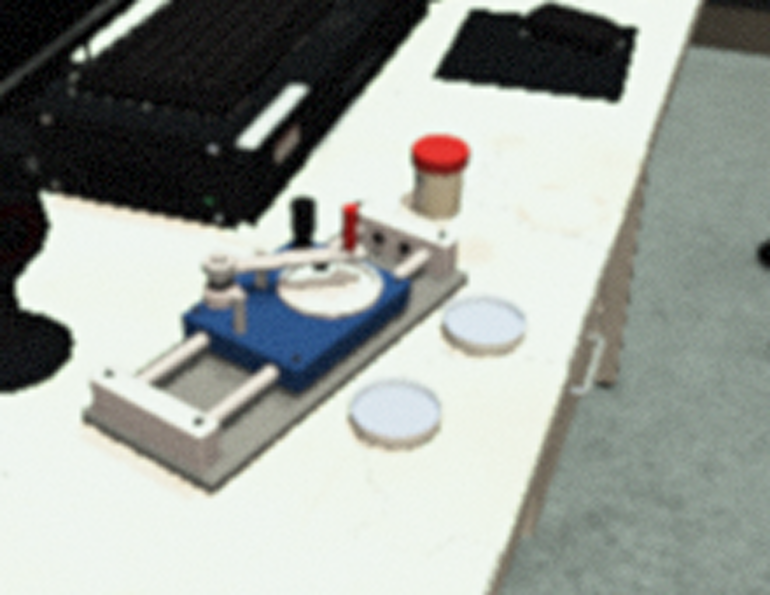

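The scene picture shows the stage amid the desk. The black knob is at about (313,183) and the red post at (319,192), with the lever across the nest. The dishes are at (317,257) and (360,232), and the cup at (371,173). The carriage sits nearer the right end. Next I need the stage yaw, then a wrist view.

Run:
```python
import pickle
from h import *
o,f=grab("scene")
def c(u,v): return (220+u/3.5,130+v/3.5)
for p in [(85,378),(445,212)]: print(atz(f,c(*p),.042).round(3))
o,f=grab("side")
for p in [(155,400),(405,220)]: print(atz(f,c(*p),.042).round(3))
o,f=grab("wrist"); print(np.array(f["T_tool_cam"]).round(3), f["intrinsics"])
```

```text
[0.577 0.085 0.042]
[ 0.501 -0.171  0.042]
[0.579 0.089 0.042]
[ 0.5   -0.168  0.042]
[[-0.    -0.957 -0.289  0.074]
 [ 1.    -0.     0.     0.   ]
 [-0.    -0.289  0.957 -0.134]
 [ 0.     0.     0.     1.   ]] [[308.01768534   0.         320.11361089]
 [  0.         308.01768534 208.52168602]
 [  0.           0.           1.        ]]
```

Emit:
carry_out --series "4 -3.3 0 0 1;4 -3.3 0 0 1;4 -3.3 0 0 1;4 -3.3 0 0 1;4 -3.3 0 0 1;4 -3.3 0 0 1;4 -3.3 0 0 1;4 -3.3 0 0 1"

```text
clock: 1.85
tcp_pos: [0.4055, -0.3268, 0.2396]
orientation: [3.121, 0.357, 0.001]
contact_force: [0.3, 0.1, 0.2]
grip_width: 0.0852
```

Emit:
carry_out --series "3.7 -3.6 0 0 1;3.7 -3.6 0 0 1;3.7 -3.6 0 0 1;3.7 -3.6 0 0 1;3.7 -3.6 0 0 1;0 0 0 0.173 0.5;0 0 0 0.173 0.5;0 0 0 0.172 0.5"

```text
clock: 2.85
tcp_pos: [0.5442, -0.1109, 0.2393]
orientation: [3.107, -0.463, 0.0]
contact_force: [-0.5, -0.8, 0.8]
grip_width: 0.0426
```

```bash
cat > look.py <<'E'
from h import *
import sys
Z={"carriage_knob":.08,"lever_post":.104,"lever":0,"dish_stage":0,"dish_a":0}
o,f=grab("wrist"); cv2.imwrite(f"pics/{sys.argv[1]}.png",f["color"])
R=cv2.Rodrigues(np.array(o["orientation"],float))[0]; print(o["tcp_pos"],R.round(3).tolist(),o["contact_force"],o["joints"].round(2) if hasattr(o["joints"],"round") else o["joints"])
for q,z in Z.items():
    for m in spotter.mark_of(f,q)[:2]:
        P=atz(f,m["uv"],z,o); print(q,round(m["confidence"],2),np.round(m["uv"]),P.round(4),"tool:",(R.T@(P-o["tcp_pos"])).round(4))
E
python3 look.py w1
```

```text
[ 0.54421566 -0.11091387  0.23934218] [[0.957, -0.291, 0.0], [-0.291, -0.957, -0.0], [0.0, 0.0, -1.0]] [-0.45700164 -0.77584558  0.81220073] [ 0.27  0.29 -0.21  1.83  0.07  1.02 -1.84]
carriage_knob 0.65 [313. 179.] [ 0.5603 -0.1091  0.08  ] tool: [ 0.0148 -0.0064  0.1593]
lever_post 0.89 [293. 242.] [ 0.5131 -0.0754  0.104 ] tool: [-0.0401 -0.0249  0.1353]
lever 0.81 [247. 161.] [ 0.5899 -0.0333  0.    ] tool: [ 0.0211 -0.0876  0.2393]
dish_stage 0.74 [269. 195.] [ 0.543  -0.0438  0.    ] tool: [-0.0207 -0.0639  0.2393]
dish_stage 0.47 [243. 163.] [ 0.5893 -0.0269  0.    ] tool: [ 0.0186 -0.0935  0.2393]
dish_a 0.89 [256. 269.] [0.4513 0.0076 0.    ] tool: [-0.1234 -0.0863  0.2393]
dish_a 0.88 [343. 267.] [ 0.419  -0.1056  0.    ] tool: [-0.1214  0.0314  0.2393]
```

View pics/w1.png

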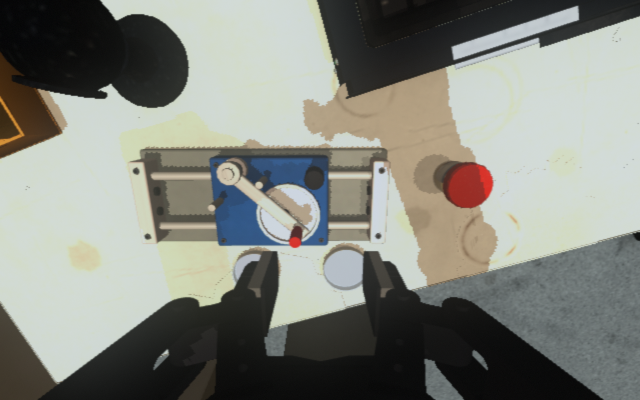

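Emit:
carry_out --series "1.5 -0.6 0 0 0.5;0 0 4.5 0 0.5;0 0 4.5 0 0.5;0 0 0 0 0.5"

```text
clock: 3.65
tcp_pos: [0.5585, -0.1091, 0.1463]
orientation: [-3.109, 0.452, 0.011]
contact_force: [-0.3, 0.1, 0.3]
grip_width: 0.043
```

```bash
python3 look.py w2
```

```text
[ 0.55853929 -0.10910309  0.14625637] [[0.958, -0.285, -0.007], [-0.285, -0.959, 0.001], [-0.007, 0.001, -1.0]] [-0.34507786  0.08234228  0.25549012] [ 0.25  0.42 -0.21  1.88  0.11  0.85 -1.88]
lever_post 0.76 [290. 317.] [ 0.511  -0.0746  0.104 ] tool: [-0.0552 -0.0196  0.0426]
lever 0.6 [316. 226.] [ 0.5314 -0.0975  0.    ] tool: [-0.0283 -0.0035  0.1464]
dish_stage 0.92 [259. 231.] [ 0.5424 -0.0432  0.    ] tool: [-0.0333 -0.0587  0.1464]
dish_a 0.97 [353. 318.] [ 0.4192 -0.105   0.    ] tool: [-0.1338  0.0357  0.1472]
```

View pics/w2.png

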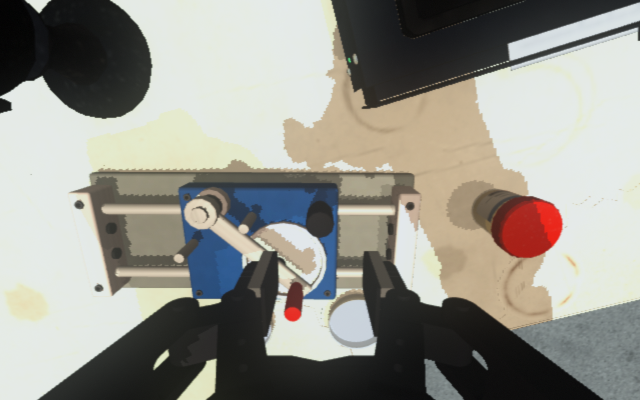

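Run:
```python
from h import *
a=cv2.imread("pics/w2.png"); cv2.imwrite("pics/w2c.png",cv2.resize(a[180:330,180:370],None,fx=4,fy=4,interpolation=cv2.INTER_CUBIC))
o,f=grab("wrist"); R=cv2.Rodrigues(np.array(o["orientation"],float))[0]
for uv,z in [((320,221),.08),((293,315),.104),((203,213),.076)]:
  P=atz(f,uv,z,o); print(P.round(4),(R.T@(P-o["tcp_pos"])).round(4))
```

```text
[ 0.5643 -0.1108  0.08  ] [0.0027 0.0003 0.0713]
[ 0.5123 -0.0759  0.104 ] [-0.0571 -0.0182  0.0471]
[ 0.5927 -0.0322  0.076 ] [ 0.0073 -0.0831  0.0753]
```

View pics/w2c.png

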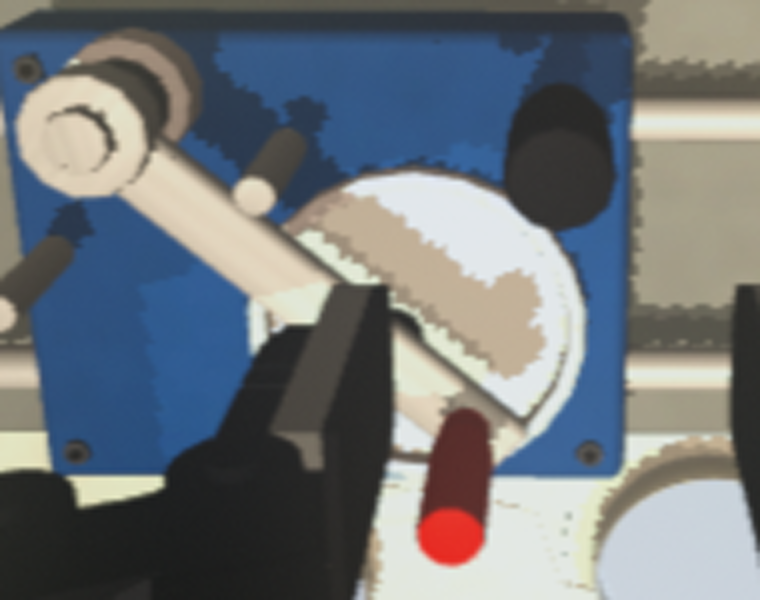

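Emit:
carry_out --series "0.1 0 3 0 0.5;0 0 3 0 0.5;0 0 2.8 0 0.5;0 0 0 0 0.5;0 0 0 0 0.5"

```text
clock: 4.62
tcp_pos: [0.5622, -0.1099, 0.0627]
orientation: [-3.109, 0.454, -0.003]
contact_force: [-0.8, -0.3, -1.0]
grip_width: 0.0425
```

```bash
python3 look.py w3
```

```text
[ 0.56221804 -0.10994858  0.06269913] [[0.958, -0.286, 0.002], [-0.286, -0.958, -0.0], [0.002, -0.0, -1.0]] [-0.82256021 -0.31336949 -0.99850428] [ 0.23  0.54 -0.19  1.93  0.15  0.68 -1.91]
carriage_knob 0.89 [320. 298.] [ 0.5602 -0.1094  0.08  ] tool: [-0.0021  0.0001 -0.0173]
lever 0.57 [554. 250.] [ 0.5008 -0.2616  0.    ] tool: [-0.0156  0.1629  0.0626]
dish_stage 0.65 [236. 280.] [ 0.5422 -0.0412  0.    ] tool: [-0.0389 -0.0601  0.0626]
dish_a 0.87 [221. 390.] [0.4524 0.0061 0.    ] tool: [-0.1386 -0.0798  0.0624]
```

View pics/w3.png

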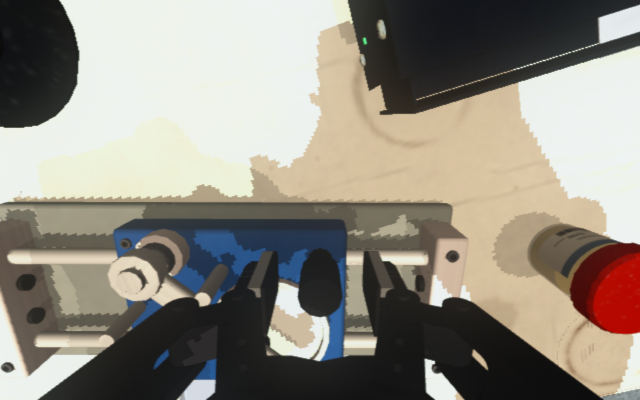

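Jaws straddle the knob, which is centred at (320,280), with no contact. I'll close now.

Emit:
carry_out --series "0 0 0 0 0;0 0 0 0 0;0 0 0 0 0;0 0 0 0 0;0 -1 0 0 0;0 -1 0 0 0;0 -1 0 0 0;0 0 0 0 0" --grip_force 40

```text
clock: 5.92
tcp_pos: [0.5703, -0.0801, 0.0617]
orientation: [-3.108, 0.453, -0.001]
contact_force: [-0.4, 2.0, 5.5]
grip_width: 0.0187
```

Emit:
carry_out --series "0 -1 0 0 0;0 -1 0 0 0;0 -1 0 0 0;0 0 0 0 0"

```text
clock: 6.42
tcp_pos: [0.5789, -0.0516, 0.0617]
orientation: [-3.108, 0.453, -0.002]
contact_force: [-0.5, 2.4, 5.4]
grip_width: 0.0186
```

```bash
python3 look.py w4
```

```text
[ 0.57893387 -0.05155566  0.06171536] [[0.958, -0.285, 0.001], [-0.285, -0.958, 0.001], [0.001, -0.001, -1.0]] [-0.50899567  2.35355138  5.35273272] [ 0.13  0.55 -0.19  1.91  0.15  0.69 -2.01]
dish_stage 0.64 [321. 277.] [ 0.544  -0.0424  0.    ] tool: [-0.0362  0.0013  0.0617]
dish_a 0.75 [441. 390.] [ 0.4189 -0.1063  0.    ] tool: [-0.1378  0.0982  0.0615]
```

View pics/w4.png

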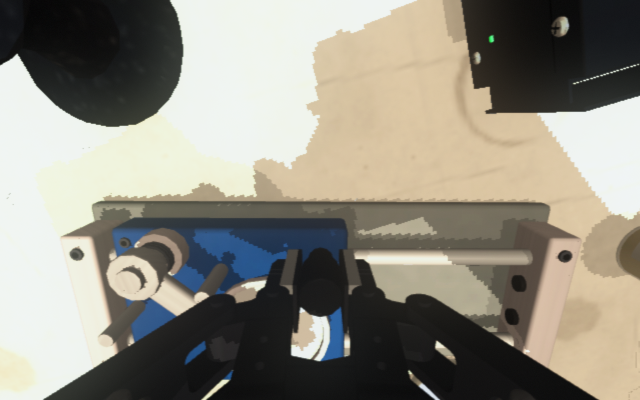

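The carriage follows the gripper, and its left edge is now close to the left block. I'll go on in small steps until the force rises.

Emit:
carry_out --series "0 -0.5 0 0 0;0 -0.3 0 0 0;0 0 0 0 0"

```text
clock: 7.1
tcp_pos: [0.5803, -0.0468, 0.0617]
orientation: [3.106, -0.456, -0.0]
contact_force: [-3.5, -3.5, 6.8]
grip_width: 0.0185
```

Emit:
carry_out --series "0 -0.3 0 0 0;0 -0.2 0 0 0;0 0 0 0 0"

```text
clock: 7.48
tcp_pos: [0.5804, -0.0467, 0.0617]
orientation: [3.1, -0.461, -0.004]
contact_force: [-6.2, -13.5, 12.1]
grip_width: 0.0184
```

```bash
python3 look.py w5;python3 - <<'E'
from h import *
for n in ["scene","side"]:
  o,f=grab(n); cv2.imwrite(f"pics/{n}5c.png",cv2.resize(f["color"][160:270,220:380],None,fx=4.5,fy=4.5,interpolation=cv2.INTER_CUBIC))
E
```

```text
[ 0.58039174 -0.04669868  0.06167519] [[0.957, -0.291, -0.003], [-0.291, -0.957, -0.007], [-0.001, 0.008, -1.0]] [ -6.19424303 -13.45470119  12.10225689] [ 0.11  0.56 -0.18  1.9   0.16  0.7  -2.03]
carriage_knob 0.93 [320. 298.] [ 0.5789 -0.0463  0.08  ] tool: [-0.0016  0.0002 -0.0183]
lever_post 0.73 [320. 297.] [ 0.5946 -0.051   0.104 ] tool: [ 0.0148  0.0003 -0.0423]
dish_stage 0.77 [329. 280.] [ 0.5414 -0.0424  0.    ] tool: [-0.0385  0.0068  0.0618]
```

View pics/w5.png

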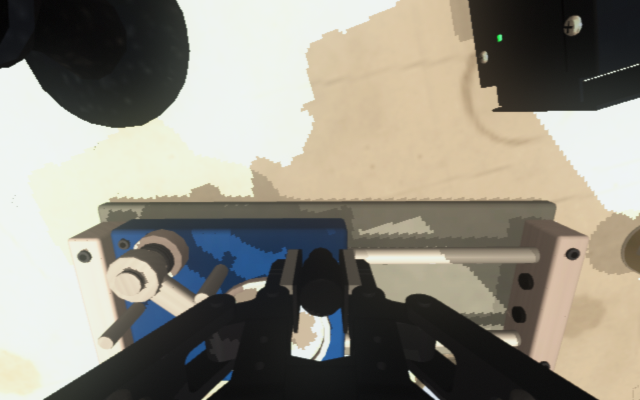

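View pics/scene5c.png

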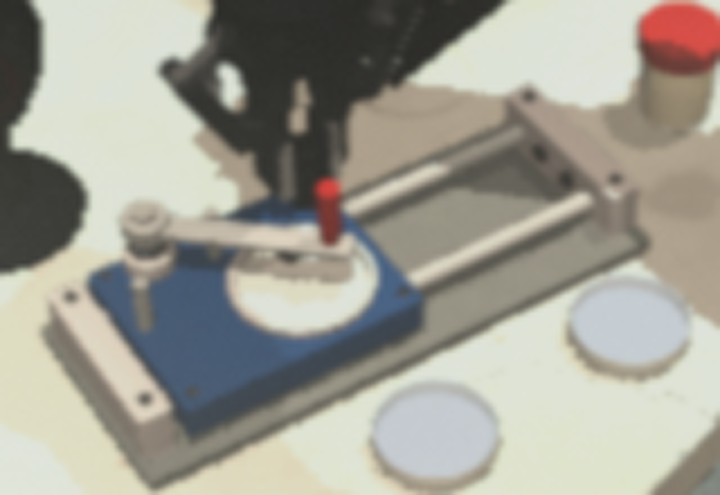

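The carriage sits flush against the left block: the force rose to about 15 N without further motion, and there is no gap in the scene view. The lever is still at rest. I'll release and rise.

Emit:
carry_out --series "0 0 0 0 0.5;0 0.3 0 0 0.5;0 0.3 0 0 0.5;0 0 0 0 0.5;0 0 -4 0 0.5;0 0 -4 0 0.5;0 0 -4 0 0.5;0 0 -2 0 0.5"

```text
clock: 8.88
tcp_pos: [0.5814, -0.0453, 0.2038]
orientation: [-3.108, 0.454, -0.005]
contact_force: [-0.5, 0.4, -1.5]
grip_width: 0.043
```

```bash
python3 look.py w6
```

```text
[ 0.58137073 -0.04528494  0.20381249] [[0.958, -0.286, 0.003], [-0.286, -0.958, 0.0], [0.003, -0.001, -1.0]] [-0.46173276  0.39999495 -1.5119707 ] [ 0.14  0.37 -0.22  1.81  0.09  0.97 -1.97]
carriage_knob 0.67 [321. 206.] [ 0.5795 -0.0459  0.08  ] tool: [-0.002   0.0013  0.1238]
lever_post 0.73 [303. 279.] [ 0.5285 -0.0146  0.104 ] tool: [-0.0598 -0.0142  0.0996]
lever 0.81 [246. 184.] [0.6066 0.0333 0.    ] tool: [ 0.0011 -0.0823  0.2039]
dish_stage 0.59 [326. 219.] [ 0.5404 -0.0405  0.    ] tool: [-0.0413  0.0074  0.2037]
dish_a 0.94 [308. 294.] [0.4523 0.0091 0.    ] tool: [-0.1398 -0.0151  0.2034]
dish_a 0.92 [403. 293.] [ 0.4196 -0.1051  0.    ] tool: [-0.1385  0.1038  0.2033]
```

View pics/w6.png

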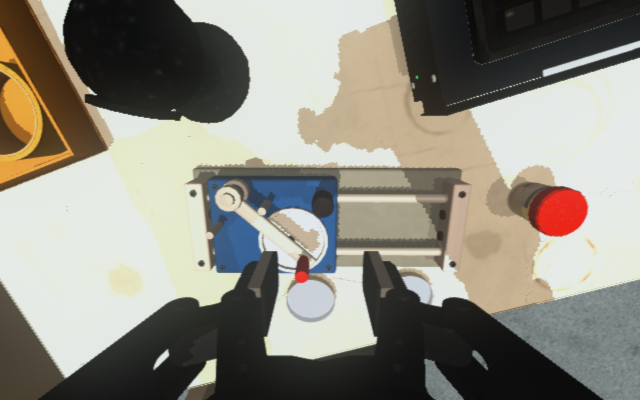

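Emit:
carry_out --series "-3 -0.7 0 0 0.4;-3 -0.7 0 0 0.4;0 0 0 -0.168 0.4;0 0 0 -0.168 0.4;0 0 0 -0.168 0.4;0 0 0 -0.168 0.4;0 0 0 -0.166 0.4;0 0 0 0 0.4"

```text
clock: 10.18
tcp_pos: [0.5262, -0.0151, 0.2001]
orientation: [-3.024, -0.847, 0.003]
contact_force: [0.1, -0.7, 0.4]
grip_width: 0.0342
```

```bash
python3 look.py w7
```

```text
[ 0.52622398 -0.01511069  0.20011306] [[0.854, 0.52, -0.002], [0.52, -0.854, 0.0], [-0.002, -0.001, -1.0]] [ 0.12168242 -0.66273925  0.4285171 ] [ 0.23  0.31 -0.39  1.93  0.14  0.94 -1.25]
carriage_knob 0.58 [386. 175.] [ 0.577  -0.0487  0.08  ] tool: [0.0261 0.0553 0.12  ]
lever_post 0.64 [321. 209.] [ 0.5299 -0.0143  0.104 ] tool: [0.0037 0.0014 0.0961]
lever 0.57 [322.  91.] [0.6096 0.0337 0.    ] tool: [0.0969 0.0019 0.2   ]
dish_stage 0.68 [347. 185.] [ 0.5414 -0.041   0.    ] tool: [-1.000e-04  3.030e-02  2.001e-01]
dish_stage 0.29 [318. 212.] [ 0.4984 -0.0299  0.    ] tool: [-0.0311 -0.0015  0.2002]
dish_a 0.94 [268. 229.] [0.4502 0.0085 0.    ] tool: [-0.0524 -0.0594  0.2003]
dish_a 0.68 [338. 297.] [ 0.4162 -0.108   0.    ] tool: [-0.1419  0.0225  0.2003]
```

View pics/w7.png

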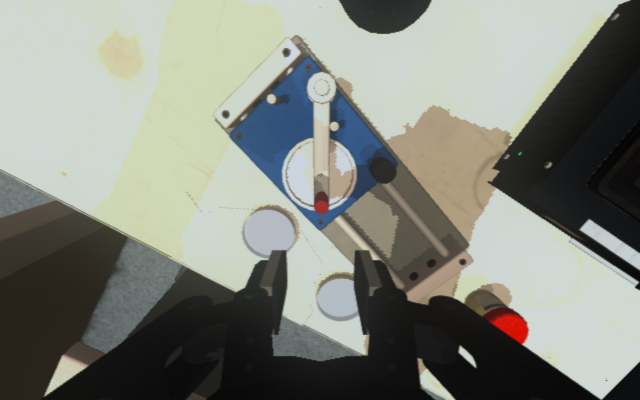

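Lever is straight up the image, hub at (321,87) and post at (321,209), so jaws are aligned to the tangent. I'll descend around the post.

Emit:
carry_out --series "0.3 0.1 3 0 0.4;0 0 3 0 0.4;0 0 3 0 0.4;0 0 2.4 0 0.4;0 0 0 0 0.4;0 0 0 0 0.4"

```text
clock: 11.22
tcp_pos: [0.5306, -0.0142, 0.0882]
orientation: [3.024, 0.849, 0.002]
contact_force: [0.6, -0.0, 0.5]
grip_width: 0.0341
```

```bash
python3 look.py w8
```

```text
[ 0.53064349 -0.01420141  0.08816164] [[0.854, 0.521, 0.001], [0.521, -0.854, 0.0], [0.001, 0.001, -1.0]] [ 0.56710763 -0.04240454  0.51435082] [ 0.19  0.47 -0.35  2.01  0.24  0.71 -1.33]
carriage_knob 0.67 [424. 218.] [ 0.579  -0.0443  0.08  ] tool: [0.0256 0.0508 0.0082]
lever_post 0.84 [318. 295.] [ 0.529  -0.0148  0.104 ] tool: [-0.0017 -0.0004 -0.0158]
lever 0.6 [319.  91.] [0.607  0.0326 0.    ] tool: [ 0.0894 -0.0003  0.0883]
dish_stage 0.65 [361. 222.] [ 0.5435 -0.0435  0.    ] tool: [-0.0044  0.0317  0.0882]
dish_a 0.72 [344. 370.] [ 0.4185 -0.1082  0.    ] tool: [-0.1448  0.0218  0.088 ]
dish_a 0.71 [243. 282.] [0.4503 0.0094 0.    ] tool: [-0.0564 -0.0621  0.0881]
```

View pics/w8.png

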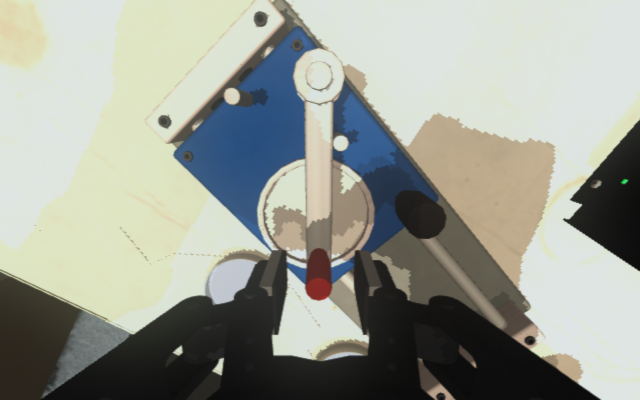

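Run:
```python
from h import *
a=cv2.imread("pics/w8.png"); cv2.imwrite("pics/w8c.png",cv2.resize(a[0:190,140:340],None,fx=4,fy=3.15,interpolation=cv2.INTER_CUBIC)) if 0 else cv2.imwrite("pics/w8c.png",cv2.resize(a[0:180,140:340],None,fx=3.3,fy=3.3,interpolation=cv2.INTER_CUBIC))
```

```text
(no output)
```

View pics/w8c.png

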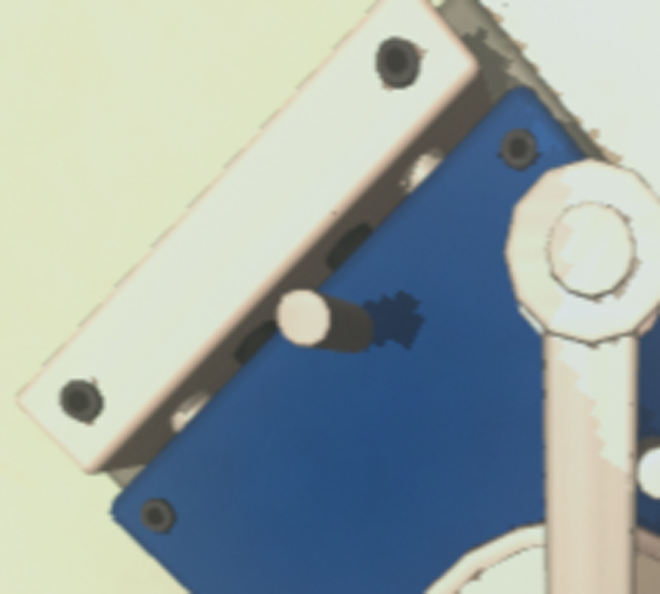

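The gap is about 7 mm, against the 18 mm block as scale. That matches (254−130−110)/2, and it is filled by the black bumpers on the block, so the carriage is at its end. Now I'll grip the post.

Emit:
carry_out --series "0 0 0.3 0 0;0 0 0 0 0;0 0 0 0 0;0 0 0 0 0;0 0 0 0 0" --grip_force 40

```text
clock: 12.15
tcp_pos: [0.5297, -0.0141, 0.0843]
orientation: [-3.024, -0.85, 0.001]
contact_force: [-1.7, 2.0, 2.4]
grip_width: 0.0105
```

Emit:
carry_out --series "0.08 -1.23 0 0.1375 0;0.08 -1.23 0 0.1375 0;0.08 -1.23 0 0.1375 0;0.08 -1.23 0 0.1375 0;0 0 0 0 0"

```text
clock: 12.78
tcp_pos: [0.5164, 0.0325, 0.0843]
orientation: [3.141, 0.0, -0.001]
contact_force: [-2.6, -2.1, 2.6]
grip_width: 0.0101
```

```bash
python3 look.py w9
```

```text
[0.5164349  0.0325131  0.08428893] [[1.0, 0.0, -0.0], [0.0, -1.0, -0.001], [-0.0, 0.001, -1.0]] [-2.60837885 -2.10677202  2.5859745 ] [-0.01  0.44 -0.22  2.04  0.15  0.67 -1.89]
carriage_knob 0.78 [499. 143.] [ 0.5788 -0.0467  0.08  ] tool: [0.0623 0.0792 0.0043]
lever_post 0.93 [320. 295.] [0.5175 0.0321 0.104 ] tool: [ 0.001   0.0004 -0.0197]
lever 0.94 [319.  90.] [0.6063 0.0328 0.    ] tool: [ 0.0899 -0.0004  0.0843]
dish_stage 0.63 [422. 184.] [ 0.5426 -0.0419  0.    ] tool: [0.0262 0.0743 0.0844]
dish_a 0.96 [487. 329.] [ 0.4185 -0.1085  0.    ] tool: [-0.0979  0.1409  0.0845]
dish_a 0.35 [319. 293.] [0.4527 0.0332 0.    ] tool: [-0.0637 -0.0008  0.0843]
```

View pics/w9.png

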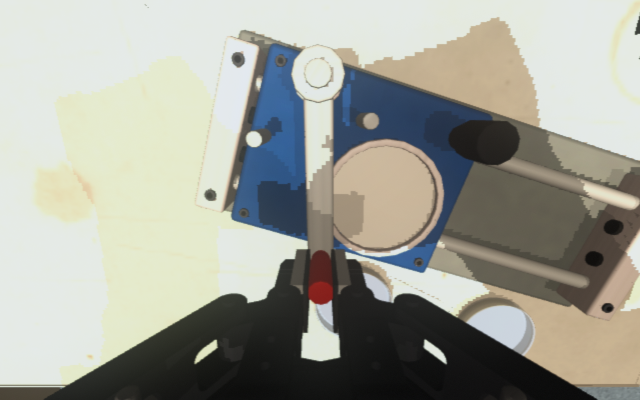

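The lever swings with the grip: post at (320,293), hub at (319,72), and the carriage still at its end. I'll continue.

Emit:
carry_out --series "0.08 -1.23 0 0.1375 0;0.08 -1.23 0 0.1375 0;0.08 -1.23 0 0.1375 0;0.06 -0.9 0 0.1 0;0 0 0 0 0"

```text
clock: 13.7
tcp_pos: [0.5275, 0.0772, 0.0842]
orientation: [3.038, -0.797, -0.003]
contact_force: [-6.7, -0.9, 7.8]
grip_width: 0.0106
```

Emit:
carry_out --series "0.02 -0.4 0 0.04 0;0 -0.3 0 0 0;0 0 0 0 0;0 0 0 0 0"

```text
clock: 14.2
tcp_pos: [0.5303, 0.0819, 0.0842]
orientation: [3.021, -0.858, -0.005]
contact_force: [-7.3, -2.1, 9.3]
grip_width: 0.0108
```

```bash
python3 look.py w10
```

```text
[0.53028108 0.0818993  0.08416401] [[0.851, -0.525, -0.003], [-0.525, -0.851, -0.0], [-0.003, 0.002, -1.0]] [-7.33193657 -2.07618286  9.33960631] [-0.2   0.46 -0.09  2.01  0.06  0.68 -2.45]
carriage_knob 0.58 [531.  23.] [ 0.5789 -0.0467  0.08  ] tool: [0.109  0.0839 0.0041]
lever_post 0.58 [321. 295.] [0.531  0.0807 0.104 ] tool: [ 0.0011  0.0007 -0.0198]
lever 0.85 [320.  86.] [0.6089 0.0331 0.    ] tool: [0.0928 0.     0.0839]
dish_stage 0.59 [465. 117.] [ 0.5405 -0.0405  0.    ] tool: [0.0732 0.0986 0.0842]
dish_a 0.86 [456. 253.] [0.4509 0.0065 0.    ] tool: [-0.0277  0.1057  0.0845]
dish_a 0.61 [611. 210.] [ 0.4216 -0.1057  0.    ] tool: [0.0064 0.2165 0.0846]
```

View pics/w10.png

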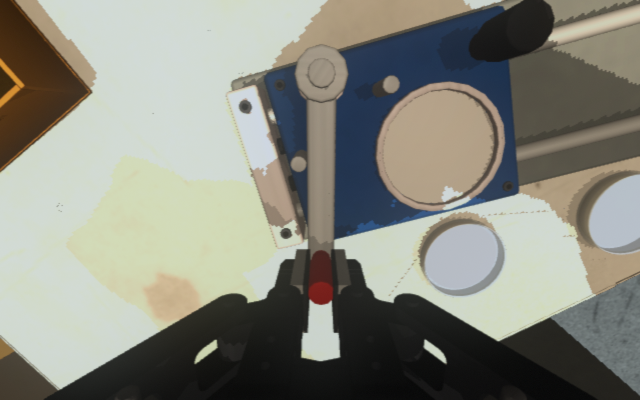

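The lever's left edge (column 307) appears to be at the stop pin (299,162). I'll press a little more to see whether it still moves.

Emit:
carry_out --series "0 -0.3 0 0 0;0 -0.2 0 0 0;0 0 0 0 0;0 0 0 0 0"

```text
clock: 15.0
tcp_pos: [0.5307, 0.0827, 0.084]
orientation: [3.015, -0.86, -0.011]
contact_force: [-14.3, -9.3, 17.1]
grip_width: 0.0105
```

```bash
python3 look.py w11
```

```text
[0.53070184 0.08273169 0.08395159] [[0.849, -0.528, -0.008], [-0.528, -0.849, -0.005], [-0.005, 0.008, -1.0]] [-14.30358982  -9.25408132  17.11437962] [-0.21  0.46 -0.08  2.    0.06  0.69 -2.45]
carriage_knob 0.74 [532.  20.] [ 0.5796 -0.0469  0.08  ] tool: [0.11   0.0842 0.0041]
lever_post 0.61 [322. 295.] [0.5314 0.0814 0.104 ] tool: [ 0.0012  0.001  -0.02  ]
lever_post 0.26 [321.  85.] [0.6019 0.0381 0.104 ] tool: [ 0.0839  0.0005 -0.0204]
lever 0.8 [320.  88.] [0.6078 0.0341 0.    ] tool: [ 0.0916 -0.      0.0835]
dish_stage 0.58 [465. 111.] [ 0.5435 -0.0419  0.    ] tool: [0.077  0.0984 0.0844]
dish_a 0.67 [453. 252.] [0.452  0.0088 0.    ] tool: [-0.0275  0.1037  0.0849]
dish_a 0.6 [611. 210.] [ 0.4205 -0.1059  0.    ] tool: [0.0063 0.2177 0.0857]
```

View pics/w11.png

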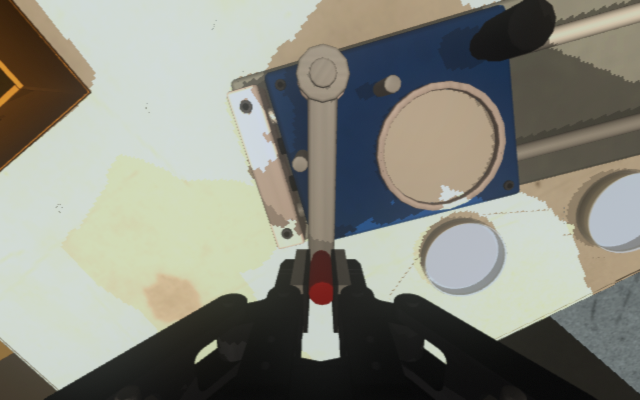

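At the stop: 5 mm of further command moved it less than 1 mm, and the force rose. I'll take a last look from the scene camera and then hand in.

Run:
```python
from h import *
o,f=grab("scene"); cv2.imwrite("pics/sF.png",cv2.resize(f["color"][130:300,220:440],None,fx=3.5,fy=3.5,interpolation=cv2.INTER_CUBIC))
for q in ["cup","dish_a"]:
  for m in spotter.mark_of(f,q)[:2]: print(q,np.round(m["uv"]),round(m["confidence"],2),atz(f,m["uv"],0).round(3))
o=r.get_obs(); print(o["clock"],o["tcp_pos"],o["contact_force"],o["grip_width"])
```

```text
cup [368. 183.] 0.65 [ 0.504 -0.264  0.   ]
dish_a [316. 260.] 0.86 [0.447 0.007 0.   ]
15.45 [0.53072338 0.0827181  0.08397711] [-14.8660413   -7.88743254  16.93646636] 0.01083770909793222
```

View pics/sF.png

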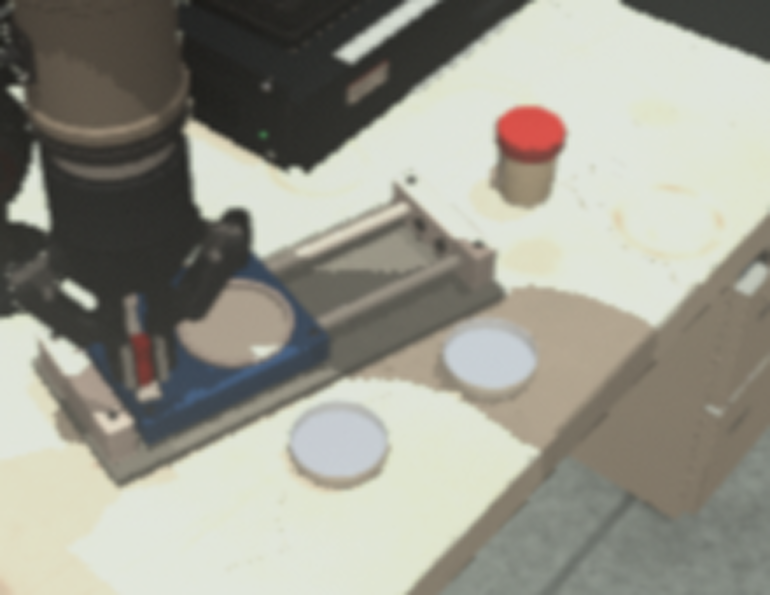

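The post is held in the jaws, the nest is clear and the carriage is at the left end. The dishes and cup are where they were.

```bash
python3 -c "
from bench import r
print(r.hand_in())"
```

```text
the job is handed in; nothing more can be done
None
```

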